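# Key the drive cap home on the indexing turntable and square up the fishplate

### The job

The red drive cap on the cast-iron turntable is standing proud because the slot in its foot is not lined up with the hidden key: turn it anticlockwise under a light downward push (never leaning on it with more than about 20 N while it stands proud) until you feel the key line up, then press it fully home. Do not let the turntable turn before the cap is home; then keep turning anticlockwise with the cap, so that it drives the turntable, until the fishplate offcut lies parallel to the green reference bar. Let go, leaving the cap home; touch neither the fishplate nor the turntable itself, and leave the other things on the table alone.

Things in the scene. Friction and masses are not known exactly. Their poses are not given: they have to be found in the camera images.
- cap_grip (a point): Centre of the grip bar of the loose red plastic drive cap: bar 50 mm long (along x, white stripe on top), 24 mm wide (along y: close the fingers on this), 50 mm tall. This point is 53 mm above the cap's foot: 63 mm above well at the start, 53 mm when fully home, when the cap's round body (60 mm across, 28 mm tall, under the bar) is flush with the collar's rim.
- cap: The same cap, about 0.15 kg; origin at the centre of its foot's underside, z up, x along the grip bar. A slot 11 mm wide and 11 mm deep is cut in the foot along x, the same either way round.
- well (a point): Point on the turntable's axis at its top face, 50 mm above the table: the well floor on which the cap's foot rests when home. Does not turn with the turntable. Around it stands a steel collar on the turntable, 73 mm across and 28 mm tall, in which the cap's round body turns with 1.5 mm play all round.
- key_top (a point): On the axis, level with the hidden key's top, 10 mm above the well floor. Key: two lugs 8 mm wide, 20 mm out either side of the axis, turning with the turntable. Its direction cannot be seen or read: 0.2 to 1.3 rad anticlockwise (from above) of the cap's slot at the start. It enters the slot within about 0.075 rad of dead centre; else it gives up to 3 mm on a spring (2.5 N plus 2.5 N per mm), then is solid.
- pin_top (a point): On the axis, top of a hidden central friction pin as built (it moves, this point does not). The pin holds the cap up: the cap does not sink by its weight, only under a push of 4 to 5 N, key lined up or not, for all of the 10 mm, and then stays down. A push of 8 to 10 N sinks the cap 1 to 2 mm onto the key; when slot and key line up the felt push drops by several N and the cap can be pressed home.
- stand: Fixed grey base, 200 mm across; origin on the turntable's axis at table height, x parallel to the green bar, y from axis to bar; fixed. On it the turntable: grey cast-iron disc 260 mm across, top face 50 mm above the table, turning about the vertical either way, stiffly (0.25 N m of friction, more when turned fast), staying where it is left.
- green_bar (a point): Middle of the top of the green reference bar fixed to the base: 200 mm long (along x), 16 mm thick, 55 mm tall, 158 mm from the turntable's axis.
- fishplate: Rust-brown fishplate offcut, 120 mm long (its x) by 40 mm wide by 17 mm thick, 0.5 kg, lying loose on the turntable beside the collar, about 85 mm from the axis; origin at the centre of its underside. It rides round with the turntable. At the start it is 0.24 to 0.47 rad clockwise of parallel to the green bar.
- ring_gauge: Bystander: brass thread ring gauge, 60 mm in diameter, 14 mm tall; origin at the centre of its underside.
- bolt_a: Bystander: oily-black fang bolt lying along its x, 125 mm long, 32 mm high; origin under its shank.
- bolt_b: Bystander: second fang bolt, as the first.
- plug: Bystander: yellow plastic go-no-go plug with steel ends, lying along its x, 113 mm long, 30 mm high; origin under its middle.
- wrench_head: Bystander: blue torque wrench head, 120 mm long, 40 mm high over its square drive; origin under its round end.
- nut: Bystander: dark steel hexagon nut, 38 mm across corners, 18 mm high; origin at the centre of its underside.
Things that resemble listed ones, but are neither listed nor needed, are in the scene too. Leave any pink or purple look-alike of the fishplate alone.

How it is judged:
By the outcome, as a careful person would: the job done as asked, in the order asked, and still so for the second after the job is handed in, with the robot touching nothing.
It also fails if it takes over 61 s, if anything falls off the work surface, if the arm or the gripper's body presses on something with over 40 N, if the wrist force passes 120 N, or if a joint passes its speed limit or range.

### The arm

A 6-joint arm with a two-finger parallel gripper is mounted at the origin on the work surface. World frame = base frame: x ahead of the robot, y to its left, z up, the work surface at z = 0. Lengths are in m, angles in rad, forces in N, time in s.
With the tool pointing down it reaches from about 0.3 to 0.775 m from the base axis. Payload 14.6 kg.
Tool frame: the origin (TCP) lies midway between the tips of the shut fingers; the grasp point (between the pads) lies 19 mm behind it (r.grip_depth is the distance from the TCP to the grasp point, in m); z points along the fingers, y is the direction in which the jaws open and shut (so a half turn about z gives the same grasp; the last joint's range is limited). The gripper opens to 94 mm and grips with 3 to 60 N. Pads are 16 mm wide; open, the fingers measure 119 mm over their backs; the gripper's body (75 mm by 177 mm) begins 78 mm behind the grasp point.
Start: joints at [-1.299, 0.3, 1.521, -0, 1.321, -0.067], TCP at [0.183, -0.519, 0.205] pointing down, gripper open.
Joint ranges: [-3.03, 3.03], [-0.79, 2.21], [0.23, 2.52], [-1.04, 4.18], [0, 3.07], [-2.55, 2.55]. Speed limits (rad/s): [2.22, 2.22, 2.57, 3.14, 3.14, 3.14].

### API

Orientations are given as a unit quaternion [w, x, y, z].
In Python, from plant import r, viewer, close_job, finder gives the robot as it stands. The module is installed in compiled form; this text tells all that it offers.
- The arm moves only by the tool apply_moves, never from a script. Its arguments are lists of equal length, an entry for each row: "dp": the shift along the tool's x, y, z normalised to -1 to 1, where 1 is 50 cm, a list of three; "rotation": the turn, a rotation vector about the tool's x, y, z normalised to -1 to 1, where 1 is 120 degrees, a list of three; "gripper": the closure, from 0 (fully open) to 1 (shut). In form: {"dp": [[x, y, z], ...], "rotation": [[wx, wy, wz], ...], "gripper": [gripper, ...]}. A call has exactly 10 rows; each row shifts and turns the commanded pose from where the row before left it, along the tool's axes as they then stand; what a row does not reach is not made up. A row lasts 1/8 s, in which the tool goes at most 62.5 mm and 10.7 degrees, less where a joint would pass 70% of its speed; a pose out of reach is approached as far as the arm can. A call with a number of a shift or a turn outside -1 to 1 is refused whole. A call with a gripper value outside its range is refused whole. The fingers move at their own pace and stop on an object; "force" is the grip in N (left out, the last holds). Time passes only in rows, so rows that do not move let the fingers close, or fill a call up. It gives the time, the measured TCP pose, the force and the opening at its end, in the units of the state.
- r.state(): the state, without advancing time (a new reading comes with each control period).
- viewer.snapshot(name): name is "side" or "top" or "wrist"; returns (picture, depth): 420x560x3 uint8, red, green, blue; 420x560 float32, m along the optical axis (not along the pixel's ray), 0 where there is no reading.
- viewer.camera_info(name): a dict with "intrinsics" (3x3 intrinsics, pixels), "k1" (the pictures are not rectified: a ray, as slopes to the right and down, at radius r is drawn at 1 + k1 r^2 times it, then the intrinsics apply), "R" (3x3) and "t" (3): a world point X has camera coordinates R X + t. Camera axes: x right, y down, z forward; pixel columns grow to the right and rows downward; lengths in m; the calibration is good to about 2 mm. A picture is of the moment at which its call begins: read the wrist's pose just before it. camera_info takes no time and is no camera call; for the wrist camera it gives the pose at the moment of the call.
- close_job(): hands the job in, once; it reports no verdict.
Trained networks look in the newest picture that a camera, given by its name, has taken for a name from the list of things; names that differ only in an ending like _2 or _b are one class to them, and where a whole thing is asked for, a point or a joint stands for the part that bears it (a point fixed in the world has none). Each returns a list of dicts, best first, with "confidence" (0 to 1); they miss things now and then, are a little off and sometimes report something else, mostly with a low value. They report only what shows in the picture. A call takes as long as a camera call. They do not tell look-alikes from the thing itself.
- finder.cut_out(camera, target): "pixels" (420x560 bool, what is visible of it) and "extent" ([centre column, centre row, width, height] in pixels, round what is visible of it).
The state is a dict: "clock": time; "q": joint angles; "qvel": joint speeds; "effort": joint torques, N m; "position": TCP position; "eef_rot": TCP orientation; "contact_force": force on the tool from outside, world axes, zero at the start; "torque": the same for the moment, N m; "width": opening from 0.0 (shut) to 1.0 (fully open).
Only numpy, scipy, OpenCV 4.12 (cv2) and the standard library are available. Lean on these libraries where they do the work, as an engineer would, in place of code of your own. Each camera call takes 0.05 s, during which the arm holds its last target.

## Working session

There is one attempt and no reset: what is moved stays moved. The work goes in short steps, Python scripts to look and compute and a tool call to move; the robot and the scene stay as the last step left them, time stands still between calls to the robot, and variables do not carry over. Pictures are saved under pics/ and viewed, and the job is handed in when it is done.

Besides the shell and the picture viewer there is one more tool, called after ">>>" by a JSON object that holds its "method" and its "body", one argument or row to a line. apply_moves: Moves the arm, as the interface text tells. Its arguments: {"type":"object","properties":{"dp":{"type":"array","items":{"type":"array","items":{"type":"number","minimum":-1,"maximum":1}}},"rotation":{"type":"array","items":{"type":"array","items":{"type":"number","minimum":-1,"maximum":1}}},"gripper":{"type":"array","items":{"type":"number"}},"force":{"type":"number"}},"required":["dp","rotation","gripper"]}

```bash
mkdir -p pics; ls
python3 - <<'E'
from plant import r, viewer, finder
import cv2, numpy as np
print(r.state())
for n in ("top","side"):
    p,d=viewer.snapshot(n); cv2.imwrite(f"pics/{n}0.png",p[:,:,::-1]); np.save(f"pics/{n}0_d.npy",d)
    print(n,viewer.camera_info(n))
E
```

```text
pics
{'clock': 0.0, 'q': array([-1.29860082e+00,  3.00497413e-01,  1.52157814e+00,  3.29408515e-05,
        1.32068167e+00, -6.65860712e-02]), 'qvel': array([-1.46656109e-03, -3.61976264e-04,  1.87967678e-05, -1.94750671e-03,
       -9.07579726e-04,  7.27370363e-04]), 'effort': array([-5.07048389e-04, -5.31803906e+01, -3.52735770e+01,  7.08722044e-02,
        2.44771270e-02, -2.37865919e-05]), 'position': array([ 0.18272941, -0.51848578,  0.20487314]), 'eef_rot': array([-5.80844819e-04,  9.85688174e-01,  1.68577831e-01, -4.38846021e-05]), 'contact_force': array([ 0.02865109, -0.72218406,  0.06094547]), 'torque': array([-0.01001079,  0.02692218,  0.05519666]), 'width': 1.0001936659979977}
top {'intrinsics': array([[446.29745265,   0.        , 284.42088323],
       [  0.        , 446.29745265, 216.75368221],
       [  0.        ,   0.        ,   1.        ]]), 'k1': -0.007847634308713852, 'R': array([[ 1.03670073e-02, -9.99945728e-01,  1.03281560e-03],
       [-9.87279469e-01, -1.03995582e-02, -1.58654021e-01],
       [ 1.58656152e-01,  6.25089764e-04, -9.87333700e-01]]), 't': array([0.01495196, 0.58702509, 1.44214555])}
side {'intrinsics': array([[407.87042799,   0.        , 278.80830681],
       [  0.        , 407.87042799, 207.66108396],
       [  0.        ,   0.        ,   1.        ]]), 'k1': 0.040909241432688925, 'R': array([[-0.98953208, -0.14346043, -0.01566386],
       [-0.0609512 ,  0.51384858, -0.85571291],
       [ 0.1308098 , -0.84580065, -0.51721375]]), 't': array([0.57926633, 0.11072337, 0.94636418])}
```

View pics/top0.png

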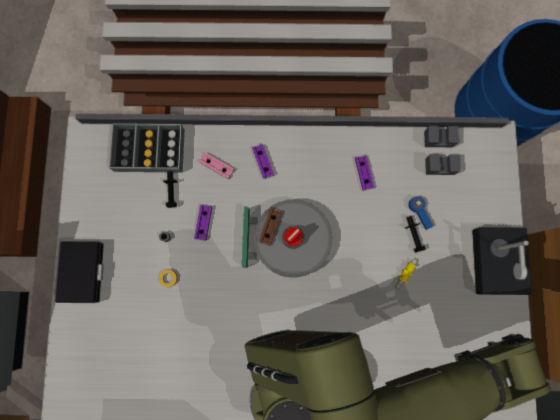

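View pics/side0.png

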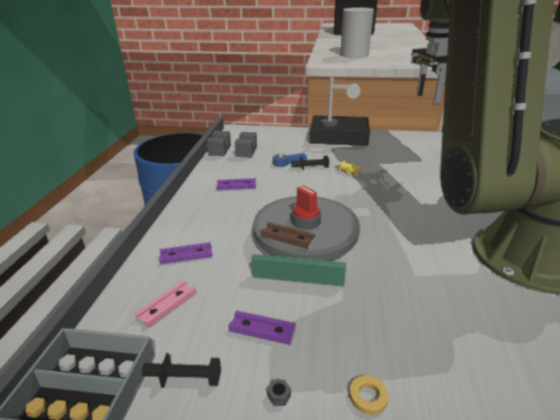

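The top view shows the red cap at about (293,237), the rust-brown fishplate at (270,226) and the green bar at (246,237). The possible mix-ups for the fishplate are pink at (217,166) and purple at (263,161), (365,172) and (203,222). None of them is on the turntable. Only one red cap shows.

```bash
cat > h.py <<'E'
import numpy as np, cv2
from plant import r, viewer, finder
def deproj(info,u,v,z=None,plane=None):
    K=info["intrinsics"];k=info["k1"];R=np.array(info["R"]);t=np.array(info["t"])
    xd=(np.asarray(u,float)-K[0,2])/K[0,0]; yd=(np.asarray(v,float)-K[1,2])/K[1,1]
    x,y=xd.copy(),yd.copy()
    for _ in range(10):
        f=1+k*(x*x+y*y); x,y=xd/f,yd/f
    ray=np.stack([x,y,np.ones_like(x)],-1)
    if plane is None: P=ray*np.asarray(z)[...,None]; return (P-t)@R
    c=-R.T@t; d=ray@R
    s=(plane-c[2])/d[...,2]
    return c+d*s[...,None]
def axis(P):
    c=P.mean(0);w,V=np.linalg.eigh(np.cov((P-c).T)); return c,V[:,-1],w
E
python3 - <<'E'
from h import *
for n in ("top","side"):
    p,d=viewer.snapshot(n); info=viewer.camera_info(n)
    for t in ("fishplate","cap","green_bar","stand"):
        for o in finder.cut_out(n,t)[:2]:
            m=o["pixels"]&(d>0); v,u=np.nonzero(m)
            P=deproj(info,u,v,d[v,u])
            zt=np.percentile(P[:,2],95)
            print(n,t,round(o["confidence"],2),np.round(o["extent"]),len(v),"z",np.round(np.percentile(P[:,2],[5,50,95]),3))
            Q=P[P[:,2]>zt-0.012]
            c,a,w=axis(Q[:,:2]); mn=cv2.minAreaRect(Q[:,:2].astype(np.float32)*1000)
            print("   top c",c.round(4),"ang",np.arctan2(a[1],a[0]).round(3),"rect",np.round(mn[0]),np.round(mn[1]),round(np.radians(mn[2]),3))
    if n=="top":
        cv2.imwrite("pics/crop_top.png",cv2.resize(p[180:290,220:350,::-1],None,fx=6,fy=5.4,interpolation=cv2.INTER_CUBIC))
        v,u=np.mgrid[190:285,235:345]; m=d[v,u]>0; P=deproj(info,u[m],v[m],d[v,u][m])
        s=(abs(P[:,2]-0.05)<0.006); Q=P[s]; 
        (cx,cy),rad=cv2.minEnclosingCircle((Q[:,:2]*1000).astype(np.float32)); print("disc",cx,cy,rad)
print(r.state()["clock"])
E
```

```text
top fishplate 0.87 [269. 229.  24.  40.] 480 z [0.053 0.063 0.072]
   top c [0.5529 0.0684] ang 2.835 rect [554.  68.] [ 40. 120.] 1.255
top fishplate 0.87 [261. 161.  25.  31.] 364 z [0.006 0.013 0.021]
   top c [0.7908 0.0992] ang -2.78 rect [790.  98.] [122.  40.] 0.378
top cap 0.8 [290. 236.  15.  20.] 266 z [0.085 0.116 0.142]
   top c [ 0.5176 -0.0061] ang 2.393 rect [518.  -7.] [24. 49.] 0.809
top green_bar 0.62 [289. 239.  86.  76.] 4204 z [0.045 0.051 0.058]
   top c [ 0.5113 -0.0084] ang 1.906 rect [517.  11.] [253. 291.] 0.01
top stand 0.83 [288. 238.  89.  76.] 4582 z [0.034 0.051 0.059]
   top c [ 0.5117 -0.003 ] ang 1.735 rect [517.  13.] [253. 294.] 0.006
disc 519.587646484375 26.497711181640625 161.9910888671875
side fishplate 0.75 [265. 327.  64.  39.] 1463 z [0.002 0.011 0.018]
   top c [0.5736 0.301 ] ang 2.987 rect [574. 299.] [ 45. 121.] 1.423
side fishplate 0.68 [166. 304.  59.  50.] 1210 z [0.004 0.012 0.018]
   top c [0.7756 0.2658] ang 1.045 rect [775. 261.] [122.  43.] 1.044
side cap 0.82 [305. 203.  26.  33.] 664 z [0.08  0.108 0.139]
   top c [ 0.5195 -0.0007] ang 2.473 rect [520.  -6.] [26. 51.] 0.829
side green_bar 0.63 [308. 242. 111.  95.] 6623 z [0.009 0.05  0.057]
   top c [0.5118 0.0351] ang 1.545 rect [520.  17.] [257. 294.] 0.026
side stand 0.72 [306. 240. 103.  83.] 6383 z [0.011 0.05  0.057]
   top c [0.5117 0.0363] ang 1.566 rect [522.  15.] [294. 255.] 1.551
0.6
```

View pics/crop_top.png

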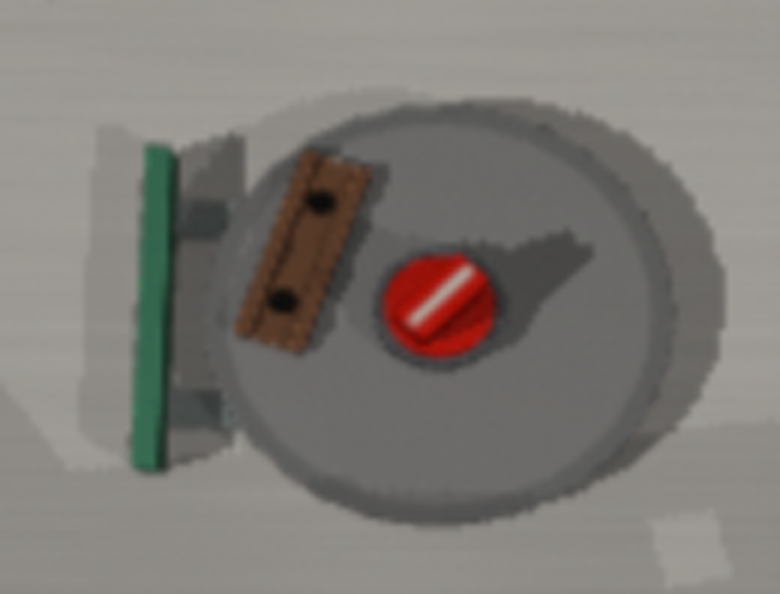

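>>> {"method": "apply_moves", "body": {
  "dp": [
    [0.097,-0.074,-0.012],
    [0.097,-0.074,-0.012],
    [0.097,-0.074,-0.012],
    [0.097,-0.074,-0.012],
    [0.097,-0.074,-0.012],
    [0.097,-0.074,-0.012],
    [0.097,-0.074,-0.012],
    [0.097,-0.074,-0.012],
    [0.097,-0.074,-0.012],
    [0.097,-0.074,-0.012]
  ],
  "rotation": [
    [0,0,0],
    [0,0,0],
    [0,0,0],
    [0,0,0],
    [0,0,0.087],
    [0,0,0],
    [0,0,0],
    [0,0,0],
    [0,0,0],
    [0,0,0]
  ],
  "gripper": [0,0,0,0,0,0,0,0,0,0],
  "force": 30
}}

```text
clock: 1.85
position: [0.5523, -0.0433, 0.265]
eef_rot: [0.0, 0.996, 0.09, 0.0]
contact_force: [-0.1, -1.4, 0.3]
width: 0.999
```

>>> {"method": "apply_moves", "body": {
  "dp": [
    [-0.027,-0.043,0],
    [-0.027,-0.042,0],
    [0,0,0],
    [0,0,0],
    [0,0,0],
    [0,0,0],
    [0,0,0],
    [0,0,0],
    [0,0,0],
    [0,0,0]
  ],
  "rotation": [
    [0,0,0],
    [0,0,0],
    [0,0,0.075],
    [0,0,0.075],
    [0,0,0.075],
    [0,0,0.075],
    [0,0,0.075],
    [0,0,0.075],
    [0,0,0],
    [0,0,0]
  ],
  "gripper": [0,0,0,0,0,0,0,0,0,0]
}}

```text
clock: 3.1
position: [0.517, -0.0081, 0.2647]
eef_rot: [-0.0, 0.929, -0.37, 0.0]
contact_force: [-0.1, -0.5, -0.3]
width: 0.998
```

Run:
```python
from h import *
s=r.state(); info=viewer.camera_info("wrist"); p,d=viewer.snapshot("wrist")
print(s["clock"],s["position"],s["eef_rot"],s["q"].round(3),s["contact_force"].round(2),s["torque"].round(3))
cv2.imwrite("pics/w1.png",p[:,:,::-1]); np.savez("pics/w1.npz",p=p,d=d,**info)
for t in ("cap","fishplate"):
    for o in finder.cut_out("wrist",t)[:2]:
        m=o["pixels"]&(d>0); v,u=np.nonzero(m); P=deproj(info,u,v,d[v,u])
        zt=np.percentile(P[:,2],97); Q=P[P[:,2]>zt-0.006]
        mn=cv2.minAreaRect((Q[:,:2]*1000).astype(np.float32))
        print(t,round(o["confidence"],2),np.round(o["extent"]),len(v),"z",np.round(np.percentile(P[:,2],[5,50,97]),4),"mean",Q.mean(0).round(4),"rect",np.round(mn[0],1),np.round(mn[1],1),round(np.radians(mn[2]),3))
```

```text
3.1 [ 0.51699764 -0.00811681  0.26469304] [-2.64310018e-05  9.29046005e-01 -3.69964213e-01  3.99139217e-05] [-0.087  0.186  1.525  0.     1.431  2.242] [-0.09 -0.54 -0.27] [ 0.055  0.017 -0.028]
cap 0.87 [273. 193.  58.  73.] 3041 z [0.0835 0.1188 0.1378] mean [ 0.5195 -0.0076  0.1365] rect [519.1  -7. ] [23.6 49.5] 0.815
fishplate 0.73 [ 84. 293.  64.  70.] 1847 z [0.0017 0.0097 0.0168] mean [0.5878 0.2861 0.0211] rect [568.  162.2] [311.6  94.1] 1.441
fishplate 0.72 [ 21. 170.  41.  39.] 1232 z [0.0027 0.0092 0.0165] mean [0.7535 0.2281 0.0152] rect [757.  231.6] [55.5 40. ] 1.056
```

View pics/w1.png

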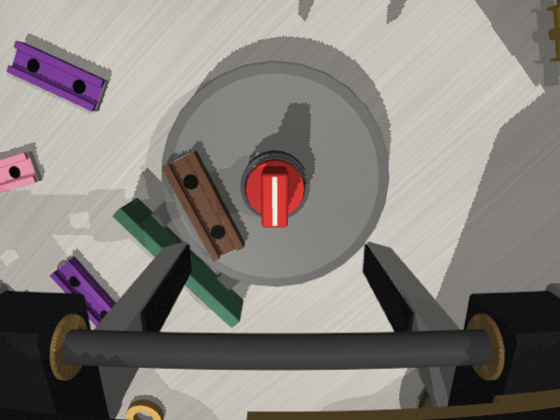

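The wrist view shows the cap with its white stripe at (274,200), the rust-brown fishplate at (204,205) and the green bar at (180,262). I'll measure their angles and the disc axis by colour and depth.

```bash
cat > meas.py <<'E'
from h import *
def rect(P): 
    mn=cv2.minAreaRect((P[:,:2]*1000).astype(np.float32)); a=np.radians(mn[2]); w,hh=mn[1]
    if w<hh: a+=np.pi/2
    a=(a+np.pi/2)%np.pi-np.pi/2
    return np.round(mn[0],1),np.round(mn[1],1),round(a,4)
def measure(p,d,info,cap=True):
    hsv=cv2.cvtColor(p,cv2.COLOR_RGB2HSV); H,S,V=[hsv[...,i].astype(int) for i in range(3)]
    v,u=np.mgrid[0:420,0:560]; P=deproj(info,u.ravel(),v.ravel(),d.ravel()).reshape(420,560,3); ok=d>0
    near=np.hypot(P[...,0]-0.519,P[...,1]+0.007)<0.24
    X=P[...,2]
    out={}
    def rep(n,m):
        m=cv2.morphologyEx(m.astype(np.uint8),cv2.MORPH_OPEN,np.ones((2,2)))
        nl,l,st,_=cv2.connectedComponentsWithStats(m); 
        if nl<2: print(n,"none"); return
        k=1+np.argmax(st[1:,4]); Q=P[l==k]; c,a,_=axis(Q[:,:2])
        th=np.arctan2(a[1],a[0]); th=(th+np.pi/2)%np.pi-np.pi/2
        print(n,len(Q),"z",np.median(Q[:,2]).round(4),"mean",c.round(4),"pca",th.round(4),"rect",*rect(Q)); out[n]=(c,th,Q)
    rep("green",ok&near&(H>60)&(H<95)&(S>80)&(X>0.045))
    rep("fish",ok&near&(H<20)&(S>70)&(X>0.059)&(X<0.075)&(np.hypot(P[...,0]-0.519,P[...,1]+0.007)>0.04))
    if cap:
        rep("captop",ok&near&(X>0.118)&(X<0.15)&((H<10)|(H>170)|(S<60)))
        rep("capbody",ok&near&((H<8)|(H>172))&(S>150)&(X<0.096)&(X>0.07))
    return out,P
E
python3 - <<'E'
from meas import *
f=np.load("pics/w1.npz"); p,d=f["p"],f["d"]; info={k:f[k] for k in("intrinsics","k1","R","t")}
o,P=measure(p,d,info)
# disc edge: z about .05 points
m=(abs(P[...,2]-0.05)<0.004)&(d>0)&(np.hypot(P[...,0]-.519,P[...,1]+.007)<0.15)&(np.arange(420)[:,None]<240)
Q=P[m]
ang=np.arctan2(Q[:,1]+.007,Q[:,0]-.519); rr=np.hypot(Q[:,0]-.519,Q[:,1]+.007); b=np.floor(ang/0.1)
E=np.array([Q[b==k][np.argmax(rr[b==k])] for k in np.unique(b)])
from scipy.optimize import least_squares
s=least_squares(lambda x:np.hypot(E[:,0]-x[0],E[:,1]-x[1])-x[2],[.519,-.007,.13],loss="soft_l1",f_scale=.001); print("disc",s.x.round(4))
print("z disc",np.median(Q[:,2]))
E
```

```text
green 904 z 0.0534 mean [0.4655 0.1482] pca -0.1889 rect [513.6  80.9] [ 71.2 296.8] -0.9423
fish 1018 z 0.0653 mean [0.549  0.0523] pca -0.3332 rect [562.6  30.3] [ 81.4 162.5] -1.0031
captop 1528 z 0.1365 mean [ 0.5185 -0.0079] pca -0.7311 rect [524.  -16.6] [ 28.8 129.3] -0.797
capbody 1331 z 0.0866 mean [ 0.5208 -0.0113] pca 0.7227 rect [535.3 -14.3] [ 58.7 101.7] -0.3718
disc [ 0.5353 -0.0244  0.1131]
z disc 0.049009247100241696
```

Run:
```python
from meas import *
f=np.load("pics/w1.npz"); p,d=f["p"],f["d"]
cv2.imwrite("pics/w1c.png",cv2.resize(p[130:340,100:320,::-1],None,fx=2.8,fy=2.8,interpolation=cv2.INTER_CUBIC))
f=cv2.imread("pics/top0.png"); cv2.imwrite("pics/t0c.png",cv2.resize(f[195:280,235:345],None,fx=7,fy=7,interpolation=cv2.INTER_CUBIC))
```

```text
(no output)
```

View pics/w1c.png

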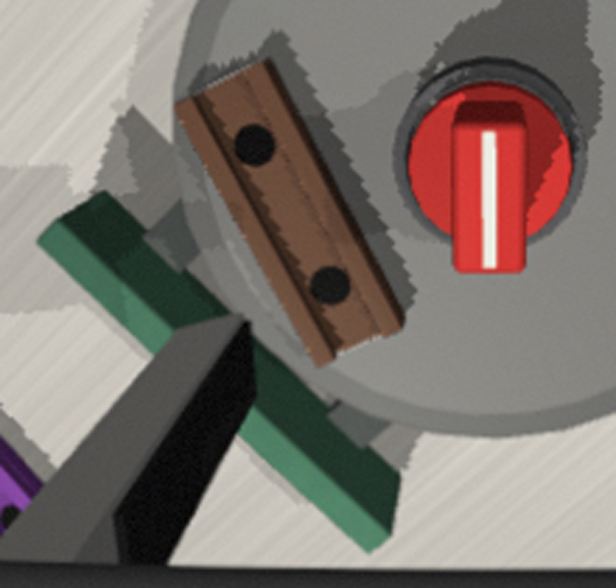

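Run:
```python
from meas import *
f=np.load("pics/w1.npz"); p,d=f["p"],f["d"]; info={k:f[k] for k in("intrinsics","k1","R","t")}
def ang(a,b,z,sc=2.8,o=(100,130)):
    q=np.array([a,b],float)/sc+o-0.3; P=deproj(info,q[:,0],q[:,1],plane=z); dd=P[1]-P[0]; return P[:,:2].round(4).tolist(),round(np.linalg.norm(dd[:2]),4),round(float((np.arctan2(dd[1],dd[0])+np.pi/2)%np.pi-np.pi/2),4)
print("bar outer",ang((38,240),(370,552),.055))
print("bar inner",ang((60,222),(390,533),.055))
print("fish holes",ang((255,146),(330,286),.067))
print("fish right edge",ang((267,60),(403,325),.062))
print("fish left edge",ang((177,103),(320,366),.062))
print("stripe",ang((489,130),(489,268),.138))
hsv=cv2.cvtColor(p,cv2.COLOR_RGB2HSV);H,S,V=[hsv[...,i].astype(int) for i in range(3)]
u0=np.arange(560)[None,:];v0=np.arange(420)[:,None]
def pl(m,z,n):
    v,u=np.nonzero(m);P=deproj(info,u,v,plane=z)[:,:2]
    for _ in range(5):
        c,a,_w=axis(P); r_=(P-c)@[-a[1],a[0]]; 
        k=abs(r_)<2.5*r_.std(); P=P[k]
    print(n,len(P),c.round(4),"pca",round(float((np.arctan2(a[1],a[0])+np.pi/2)%np.pi-np.pi/2),4),rect(P))
roi=(u0>100)&(u0<260)&(v0>190)
pl((H>60)&(H<95)&(S>80)&(V>85)&roi,.055,"green top")
roi2=(u0>150)&(u0<255)&(v0>140)&(v0<270)
pl((V<30)&roi2,.067,"dark")
pl((H<15)&(S>70)&roi2,.065,"fish all")
pl((S<70)&(V>170)&(u0>262)&(u0<288)&(v0>165)&(v0<232),.138,"stripe")
pl(((H<8)|(H>172))&(S>150)&(u0>235)&(u0<315)&(v0>140)&(v0<240),.088,"capbody")
t=cv2.imread("pics/top0.png")[:,:,::-1].copy();ti=viewer.camera_info("top");info=ti
hsv=cv2.cvtColor(t,cv2.COLOR_RGB2HSV);H,S,V=[hsv[...,i].astype(int) for i in range(3)]
R=(u0>230)&(u0<350)&(v0>190)&(v0<285)
pl((H>60)&(H<95)&(S>80)&R,.055,"T green")
pl((H<15)&(S>60)&R&(V<140)&(u0<284),.065,"T fish")
for z,n in((.138,"T stripe"),): pl((S<90)&(V>150)&(u0>283)&(u0<303)&(v0>227)&(v0<247),z,n)
```

```text
bar outer ([[0.6201, 0.1538], [0.4234, 0.1571]], np.float64(0.1967), -0.017)
bar inner ([[0.6186, 0.141], [0.4242, 0.1436]], np.float64(0.1943), -0.0134)
fish holes ([[0.5838, 0.0555], [0.5244, 0.0751]], np.float64(0.0625), -0.3184)
fish right edge ([[0.6036, 0.0294], [0.4917, 0.0672]], np.float64(0.1181), -0.3255)
fish left edge ([[0.6166, 0.0668], [0.5024, 0.105]], np.float64(0.1204), -0.3225)
stripe ([[0.535, -0.0227], [0.5026, 0.008]], np.float64(0.0446), -0.7587)
green top 1258 [0.5234 0.1491] pca -0.0145 (array([522.1, 149.3]), array([ 13.8, 195.3]), np.float64(-0.0145))
dark 567 [0.5423 0.0971] pca -0.9684 (array([540.8,  85.8]), array([ 51.9, 113.7]), np.float64(-0.9721))
fish all 3669 [0.5559 0.0653] pca -0.3134 (array([553.5,  66.3]), array([ 42.8, 119.4]), np.float64(-0.3141))
stripe 225 [ 0.5197 -0.0079] pca -0.7451 (array([518.9,  -7. ]), array([ 3.5, 43.5]), np.float64(-0.7575))
capbody 2631 [ 0.5184 -0.0068] pca -0.7671 (array([515.7,  -4.8]), array([59. , 69.8]), np.float64(-0.7571))
T green 297 [0.5167 0.1496] pca -0.014 (array([519.2, 149.4]), array([ 16.6, 195.5]), np.float64(-0.0165))
T fish 439 [0.5525 0.0682] pca -0.3159 (array([552.5,  68.2]), array([ 40.9, 118.2]), np.float64(-0.3148))
T stripe 18 [ 0.5166 -0.0062] pca -0.7639 (array([516.6,  -6.3]), array([ 2.2, 37.6]), np.float64(-0.7732))
```

>>> {"method": "apply_moves", "body": {
  "dp": [
    [0.0016,-0.0036,0.05],
    [0,0,0.05],
    [0,0,0.05],
    [0,0,0.05],
    [0,0,0.05],
    [0,0,0.05],
    [0,0,0.025],
    [0,0,0.014],
    [0,0,0],
    [0,0,0]
  ],
  "rotation": [
    [0,0,0],
    [0,0,0],
    [0,0,0],
    [0,0,0],
    [0,0,0],
    [0,0,0],
    [0,0,0],
    [0,0,0],
    [0,0,0],
    [0,0,0]
  ],
  "gripper": [0,0,0,0,0,0,0,0,0,0]
}}

```text
clock: 4.5
position: [0.5192, -0.0074, 0.0959]
eef_rot: [-0.0, 0.928, -0.372, 0.001]
contact_force: [0.1, 0.3, 0.0]
width: 1.002
```

Run:
```python
from h import *
s=r.state(); p,d=viewer.snapshot("side")
print(s["clock"],s["position"].round(4),s["eef_rot"].round(4),s["q"].round(3),s["contact_force"].round(2),s["torque"].round(3))
cv2.imwrite("pics/s1.png",cv2.resize(p[100:320,180:420,::-1],None,fx=2.5,fy=2.5))
```

```text
4.5 [ 0.5192 -0.0074  0.0959] [-2.000e-04  9.284e-01 -3.715e-01  6.000e-04] [-0.085  0.352  1.726 -0.     1.063  2.247] [0.09 0.27 0.03] [ 0.105 -0.02  -0.046]
```

View pics/s1.png

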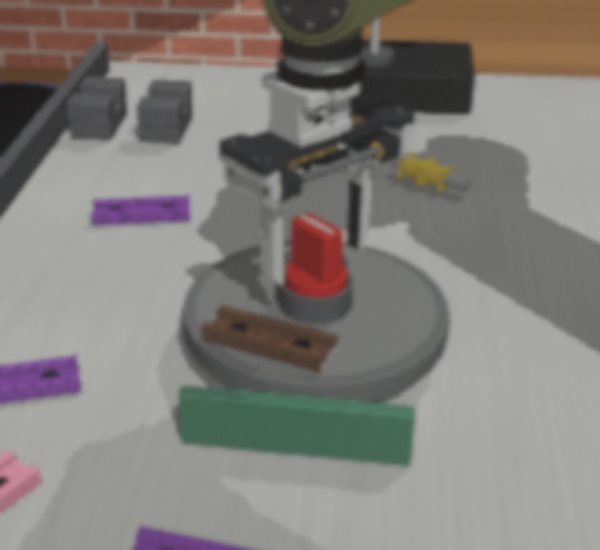

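The fingers straddle the red bar with clearance, so I'll close on it.

>>> {"method": "apply_moves", "body": {
  "dp": [
    [0,0,0],
    [0,0,0],
    [0,0,0],
    [0,0,0],
    [0,0,0],
    [0,0,0],
    [0,0,0],
    [0,0,0],
    [0,0,0],
    [0,0,0]
  ],
  "rotation": [
    [0,0,0],
    [0,0,0],
    [0,0,0],
    [0,0,0],
    [0,0,0],
    [0,0,0],
    [0,0,0],
    [0,0,0],
    [0,0,0],
    [0,0,0]
  ],
  "gripper": [0.6,0.8,0.9,1,1,1,1,1,1,1],
  "force": 40
}}

```text
clock: 5.8
position: [0.5188, -0.0074, 0.0951]
eef_rot: [0.0, 0.928, -0.372, -0.0]
contact_force: [-0.9, 0.3, -0.8]
width: 0.255
```

```bash
cat > st.py <<'E'
from plant import r
import numpy as np
s=r.state();q=s["eef_rot"];print("t",round(s["clock"],2),"p",(s["position"]*1000).round(2),"yaw",round(2*np.arctan2(q[2],q[1]),4),"q6",s["q"][5].round(3),"F",s["contact_force"].round(2),"M",s["torque"].round(3),"w",round(s["width"]*94,1),"tilt",q[[0,3]].round(4))
E
python3 st.py; python3 st.py
```

```text
t 5.8 p [518.81  -7.39  95.14] yaw -0.7615 q6 2.247 F [-0.89  0.3  -0.77] M [0.056 0.013 0.008] w 24.0 tilt [ 0. -0.]
t 5.8 p [518.81  -7.39  95.14] yaw -0.7615 q6 2.247 F [-0.89  0.3  -0.77] M [0.056 0.013 0.008] w 24.0 tilt [ 0. -0.]
```

>>> {"method": "apply_moves", "body": {
  "dp": [
    [0,0,0.001],
    [0,0,0],
    [0,0,0.001],
    [0,0,0],
    [0,0,0],
    [0,0,0],
    [0,0,0],
    [0,0,0],
    [0,0,0],
    [0,0,0]
  ],
  "rotation": [
    [0,0,0],
    [0,0,0],
    [0,0,0],
    [0,0,0],
    [0,0,0],
    [0,0,0],
    [0,0,0],
    [0,0,0],
    [0,0,0],
    [0,0,0]
  ],
  "gripper": [1,1,1,1,1,1,1,1,1,1]
}}

```text
clock: 7.05
position: [0.5189, -0.0074, 0.0944]
eef_rot: [-0.0, 0.928, -0.372, 0.0]
contact_force: [-1.9, 0.1, 4.5]
width: 0.254
```

```bash
python3 st.py
```

```text
t 7.05 p [518.87  -7.36  94.39] yaw -0.7614 q6 2.247 F [-1.92  0.12  4.53] M [ 0.071  0.458 -0.003] w 23.9 tilt [-0.      0.0001]
```

>>> {"method": "apply_moves", "body": {
  "dp": [
    [0,0,0.0006],
    [0,0,0.0006],
    [0,0,0],
    [0,0,0],
    [0,0,0],
    [0,0,0],
    [0,0,0],
    [0,0,0],
    [0,0,0],
    [0,0,0]
  ],
  "rotation": [
    [0,0,0],
    [0,0,0],
    [0,0,0],
    [0,0,0],
    [0,0,0],
    [0,0,0],
    [0,0,0],
    [0,0,0],
    [0,0,0],
    [0,0,0]
  ],
  "gripper": [1,1,1,1,1,1,1,1,1,1]
}}

```text
clock: 8.3
position: [0.5189, -0.0074, 0.0939]
eef_rot: [-0.0, 0.928, -0.372, 0.0]
contact_force: [-1.8, 0.2, 7.0]
width: 0.253
```

```bash
python3 st.py
```

```text
t 8.3 p [518.89  -7.4   93.91] yaw -0.7614 q6 2.247 F [-1.82  0.17  6.96] M [ 0.038  0.623 -0.004] w 23.7 tilt [-0.      0.0001]
```

>>> {"method": "apply_moves", "body": {
  "dp": [
    [0,0,0.0006],
    [0,0,0.0006],
    [0,0,0],
    [0,0,0],
    [0,0,0],
    [0,0,0],
    [0,0,0],
    [0,0,0],
    [0,0,0],
    [0,0,0]
  ],
  "rotation": [
    [0,0,0],
    [0,0,0],
    [0,0,0],
    [0,0,0],
    [0,0,0],
    [0,0,0],
    [0,0,0],
    [0,0,0],
    [0,0,0],
    [0,0,0]
  ],
  "gripper": [1,1,1,1,1,1,1,1,1,1]
}}

```text
clock: 9.55
position: [0.5189, -0.0074, 0.0934]
eef_rot: [-0.0, 0.928, -0.372, 0.0]
contact_force: [-3.8, 0.1, 8.1]
width: 0.25
```

```bash
python3 st.py
```

```text
t 9.55 p [518.86  -7.42  93.38] yaw -0.7615 q6 2.247 F [-3.83  0.1   8.06] M [ 0.025  0.732 -0.001] w 23.5 tilt [-0.      0.0001]
```

>>> {"method": "apply_moves", "body": {
  "dp": [
    [-0.0007,0.0007,0],
    [0,0,0],
    [0,0,0],
    [0,0,0],
    [0,0,0],
    [0,0,0],
    [0,0,0],
    [0,0,0],
    [0,0,0],
    [0,0,0]
  ],
  "rotation": [
    [0,0,0],
    [0,0,-0.01],
    [0,0,-0.01],
    [0,0,-0.01],
    [0,0,-0.01],
    [0,0,-0.01],
    [0,0,-0.01],
    [0,0,0],
    [0,0,0],
    [0,0,0]
  ],
  "gripper": [1,1,1,1,1,1,1,1,1,1]
}}

```text
clock: 10.8
position: [0.5188, -0.0074, 0.0934]
eef_rot: [-0.0, 0.95, -0.313, 0.001]
contact_force: [-0.1, -0.5, 5.1]
width: 0.254
```

```bash
python3 st.py
```

```text
t 10.8 p [518.79  -7.42  93.42] yaw -0.6358 q6 2.122 F [-0.11 -0.49  5.15] M [0.118 0.045 0.011] w 23.9 tilt [-0.0002  0.0007]
```

>>> {"method": "apply_moves", "body": {
  "dp": [
    [0,0,0.0006],
    [0,0,0.0006],
    [0,0,0],
    [0,0,0],
    [0,0,0],
    [0,0,0],
    [0,0,0],
    [0,0,0],
    [0,0,0],
    [0,0,0]
  ],
  "rotation": [
    [0,0,0],
    [0,0,0],
    [0,0,0],
    [0,0,0],
    [0,0,0],
    [0,0,0],
    [0,0,0],
    [0,0,0],
    [0,0,0],
    [0,0,0]
  ],
  "gripper": [1,1,1,1,1,1,1,1,1,1]
}}

```text
clock: 12.05
position: [0.5188, -0.0074, 0.0931]
eef_rot: [-0.0, 0.95, -0.313, 0.001]
contact_force: [-1.7, 0.6, 8.2]
width: 0.253
```

```bash
python3 st.py
```

```text
t 12.05 p [518.82  -7.42  93.07] yaw -0.6358 q6 2.122 F [-1.67  0.56  8.18] M [0.093 0.378 0.017] w 23.8 tilt [-0.0002  0.0007]
```

>>> {"method": "apply_moves", "body": {
  "dp": [
    [0,0,0],
    [0,0,0],
    [0,0,0],
    [0,0,0],
    [0,0,0],
    [0,0,0],
    [0,0,0],
    [0,0,0],
    [0,0,0],
    [0,0,0]
  ],
  "rotation": [
    [0,0,-0.008],
    [0,0,-0.008],
    [0,0,-0.008],
    [0,0,-0.008],
    [0,0,-0.008],
    [0,0,0],
    [0,0,0],
    [0,0,0],
    [0,0,0],
    [0,0,0]
  ],
  "gripper": [1,1,1,1,1,1,1,1,1,1]
}}

```text
clock: 13.3
position: [0.519, -0.0075, 0.0931]
eef_rot: [-0.0, 0.962, -0.273, 0.001]
contact_force: [-0.4, 0.3, 7.9]
width: 0.253
```

```bash
python3 st.py
```

```text
t 13.3 p [518.96  -7.46  93.09] yaw -0.5521 q6 2.038 F [-0.38  0.27  7.94] M [0.106 0.167 0.001] w 23.8 tilt [-0.0002  0.0009]
```

>>> {"method": "apply_moves", "body": {
  "dp": [
    [0,0,0],
    [0,0,0],
    [0,0,0],
    [0,0,0],
    [0,0,0],
    [0,0,0],
    [0,0,0],
    [0,0,0],
    [0,0,0],
    [0,0,0]
  ],
  "rotation": [
    [0,0,-0.008],
    [0,0,-0.008],
    [0,0,-0.008],
    [0,0,-0.008],
    [0,0,-0.008],
    [0,0,0],
    [0,0,0],
    [0,0,0],
    [0,0,0],
    [0,0,0]
  ],
  "gripper": [1,1,1,1,1,1,1,1,1,1]
}}

```text
clock: 14.55
position: [0.519, -0.0074, 0.0931]
eef_rot: [-0.0, 0.973, -0.232, 0.001]
contact_force: [-0.2, -0.3, 7.6]
width: 0.252
```

```bash
python3 st.py
```

```text
t 14.55 p [519.    -7.43  93.1 ] yaw -0.4682 q6 1.954 F [-0.15 -0.26  7.64] M [-0.003  0.084 -0.013] w 23.7 tilt [-0.0001  0.001 ]
```

>>> {"method": "apply_moves", "body": {
  "dp": [
    [0,0,0],
    [0,0,0],
    [0,0,0],
    [0,0,0],
    [0,0,0],
    [0,0,0],
    [0,0,0],
    [0,0,0],
    [0,0,0],
    [0,0,0]
  ],
  "rotation": [
    [0,0,-0.008],
    [0,0,-0.008],
    [0,0,-0.008],
    [0,0,-0.008],
    [0,0,-0.008],
    [0,0,0],
    [0,0,0],
    [0,0,0],
    [0,0,0],
    [0,0,0]
  ],
  "gripper": [1,1,1,1,1,1,1,1,1,1]
}}

```text
clock: 15.8
position: [0.519, -0.0074, 0.0931]
eef_rot: [-0.0, 0.982, -0.191, 0.001]
contact_force: [0.2, -0.4, 8.0]
width: 0.253
```

```bash
python3 st.py
```

```text
t 15.8 p [519.01  -7.44  93.08] yaw -0.3845 q6 1.87 F [ 0.18 -0.39  7.97] M [-0.001  0.084  0.012] w 23.8 tilt [-0.0001  0.001 ]
```

>>> {"method": "apply_moves", "body": {
  "dp": [
    [0,0,0],
    [0,0,0],
    [0,0,0],
    [0,0,0],
    [0,0,0],
    [0,0,0],
    [0,0,0],
    [0,0,0],
    [0,0,0],
    [0,0,0]
  ],
  "rotation": [
    [0,0,-0.008],
    [0,0,-0.008],
    [0,0,-0.008],
    [0,0,-0.008],
    [0,0,-0.008],
    [0,0,0],
    [0,0,0],
    [0,0,0],
    [0,0,0],
    [0,0,0]
  ],
  "gripper": [1,1,1,1,1,1,1,1,1,1]
}}

```text
clock: 17.05
position: [0.519, -0.0074, 0.0931]
eef_rot: [-0.0, 0.989, -0.15, 0.001]
contact_force: [-0.6, 0.1, 8.1]
width: 0.253
```

```bash
python3 st.py
```

```text
t 17.05 p [519.01  -7.44  93.08] yaw -0.3007 q6 1.787 F [-0.63  0.06  8.11] M [0.019 0.001 0.01 ] w 23.8 tilt [-0.0001  0.001 ]
```

>>> {"method": "apply_moves", "body": {
  "dp": [
    [0,0,0],
    [0,0,0],
    [0,0,0],
    [0,0,0],
    [0,0,0],
    [0,0,0],
    [0,0,0],
    [0,0,0],
    [0,0,0],
    [0,0,0]
  ],
  "rotation": [
    [0,0,-0.008],
    [0,0,-0.008],
    [0,0,-0.008],
    [0,0,-0.008],
    [0,0,-0.008],
    [0,0,0],
    [0,0,0],
    [0,0,0],
    [0,0,0],
    [0,0,0]
  ],
  "gripper": [1,1,1,1,1,1,1,1,1,1]
}}

```text
clock: 18.3
position: [0.519, -0.0074, 0.0931]
eef_rot: [-0.0, 0.994, -0.108, 0.001]
contact_force: [0.1, -0.2, 7.5]
width: 0.258
```

```bash
python3 st.py
```

```text
t 18.3 p [519.02  -7.42  93.08] yaw -0.217 q6 1.703 F [ 0.07 -0.17  7.53] M [-0.003  0.056 -0.011] w 24.3 tilt [-0.     0.001]
```

>>> {"method": "apply_moves", "body": {
  "dp": [
    [0,0,0],
    [0,0,0],
    [0,0,0],
    [0,0,0],
    [0,0,0],
    [0,0,0],
    [0,0,0],
    [0,0,0],
    [0,0,0],
    [0,0,0]
  ],
  "rotation": [
    [0,0,-0.008],
    [0,0,-0.008],
    [0,0,-0.008],
    [0,0,-0.008],
    [0,0,-0.008],
    [0,0,0],
    [0,0,0],
    [0,0,0],
    [0,0,0],
    [0,0,0]
  ],
  "gripper": [1,1,1,1,1,1,1,1,1,1]
}}

```text
clock: 19.55
position: [0.519, -0.0075, 0.0931]
eef_rot: [0.0, 0.998, -0.067, 0.001]
contact_force: [0.5, 0.2, 8.0]
width: 0.255
```

```bash
python3 st.py
```

```text
t 19.55 p [519.03  -7.46  93.07] yaw -0.1332 q6 1.619 F [0.53 0.23 7.97] M [ 0.011  0.012 -0.036] w 24.0 tilt [0.    0.001]
```

>>> {"method": "apply_moves", "body": {
  "dp": [
    [0,0,0],
    [0,0,0],
    [0,0,0],
    [0,0,0],
    [0,0,0],
    [0,0,0],
    [0,0,0],
    [0,0,0],
    [0,0,0],
    [0,0,0]
  ],
  "rotation": [
    [0,0,-0.008],
    [0,0,-0.008],
    [0,0,-0.008],
    [0,0,-0.008],
    [0,0,-0.008],
    [0,0,0],
    [0,0,0],
    [0,0,0],
    [0,0,0],
    [0,0,0]
  ],
  "gripper": [1,1,1,1,1,1,1,1,1,1]
}}

```text
clock: 20.8
position: [0.519, -0.0074, 0.0931]
eef_rot: [0.0, 1.0, -0.025, 0.001]
contact_force: [0.8, -0.2, 7.8]
width: 0.249
```

```bash
python3 st.py
```

```text
t 20.8 p [519.02  -7.44  93.08] yaw -0.0494 q6 1.535 F [ 0.85 -0.22  7.78] M [ 0.056 -0.039 -0.076] w 23.4 tilt [0.    0.001]
```

```bash
cat > fa.py <<'E'
from meas import *
import sys,glob
u0=np.arange(560)[None,:];v0=np.arange(420)[:,None]
def pl(info,m,z,n):
    m=cv2.morphologyEx(m.astype(np.uint8),cv2.MORPH_OPEN,np.ones((2,2))); nl,l,s,_=cv2.connectedComponentsWithStats(m); k=1+np.argmax(s[1:,4])
    v,u=np.nonzero(l==k);P=deproj(info,u,v,plane=z)[:,:2]; c,a,_w=axis(P)
    print(n,len(P),c.round(4),"pca",round(float((np.arctan2(a[1],a[0])+np.pi/2)%np.pi-np.pi/2),4),rect(P))
def go(p,name):
    info=viewer.camera_info(name)
    hsv=cv2.cvtColor(p,cv2.COLOR_RGB2HSV);H,S,V=[hsv[...,i].astype(int) for i in range(3)]
    if name=="top": R=(u0>230)&(u0<284)&(v0>190)&(v0<285)
    else: R=(u0>240)&(u0<345)&(v0>205)&(v0<285)
    pl(info,(H>60)&(H<95)&(S>80)&R,.055,name+" green")
    pl(info,(H<15)&(S>60)&R&(V<140),.065,name+" fish")
if __name__=="__main__":
    for n in ("top","side"):
        go(cv2.imread(f"pics/{n}0.png")[:,:,::-1].copy(),n)
        p,d=viewer.snapshot(n); cv2.imwrite(f"pics/{n}_{sys.argv[1]}.png",p[:,:,::-1]); go(p,n)
E
python3 fa.py a; python3 st.py
```

```text
top green 295 [0.513  0.1462] pca -0.0146 (array([514.3, 146.2]), array([ 16.6, 192.2]), np.float64(-0.0139))
top fish 439 [0.5492 0.0649] pca -0.3164 (array([549.2,  64.8]), array([ 40.9, 118.1]), np.float64(-0.3152))
top green 291 [0.5131 0.1462] pca -0.0182 (array([514.3, 146. ]), array([ 16.5, 192.2]), np.float64(-0.0185))
top fish 66 [0.5061 0.0853] pca 0.6616 (array([510.5,  78.1]), array([39.5, 36.3]), np.float64(1.2593))
side green 1754 [0.5078 0.1837] pca -0.0827 (array([520. , 183.7]), array([ 67., 191.]), np.float64(-0.02))
side fish 702 [0.5508 0.0806] pca -0.3342 (array([552.9,  78.6]), array([ 55.4, 120.3]), np.float64(-0.3152))
side green 1898 [0.5146 0.1848] pca -0.034 (array([519.6, 183.7]), array([ 67.5, 190.2]), np.float64(-0.0155))
side fish 708 [0.5507 0.0805] pca -0.3409 (array([552.7,  78.5]), array([ 55.5, 120.4]), np.float64(-0.3262))
t 20.9 p [519.03  -7.43  93.11] yaw -0.0494 q6 1.535 F [-0.34  0.36  6.58] M [-0.021  0.012 -0.081] w 23.8 tilt [0.    0.001]
```

>>> {"method": "apply_moves", "body": {
  "dp": [
    [0,0,0],
    [0,0,0],
    [0,0,0],
    [0,0,0],
    [0,0,0],
    [0,0,0],
    [0,0,0],
    [0,0,0],
    [0,0,0],
    [0,0,0]
  ],
  "rotation": [
    [0,0,-0.005],
    [0,0,-0.005],
    [0,0,-0.005],
    [0,0,-0.005],
    [0,0,-0.005],
    [0,0,0],
    [0,0,0],
    [0,0,0],
    [0,0,0],
    [0,0,0]
  ],
  "gripper": [1,1,1,1,1,1,1,1,1,1]
}}

```text
clock: 22.15
position: [0.519, -0.0074, 0.0931]
eef_rot: [0.0, 1.0, 0.001, 0.001]
contact_force: [0.3, -0.8, 7.4]
width: 0.253
```

```bash
python3 st.py
```

```text
t 22.15 p [519.03  -7.45  93.07] yaw 0.0029 q6 1.483 F [ 0.32 -0.75  7.36] M [-0.059  0.007 -0.026] w 23.7 tilt [0.0001 0.001 ]
```

>>> {"method": "apply_moves", "body": {
  "dp": [
    [0,0,0],
    [0,0,0],
    [0,0,0],
    [0,0,0],
    [0,0,0],
    [0,0,0],
    [0,0,0],
    [0,0,0],
    [0,0,0],
    [0,0,0]
  ],
  "rotation": [
    [0,0,-0.008],
    [0,0,-0.008],
    [0,0,-0.008],
    [0,0,-0.008],
    [0,0,-0.008],
    [0,0,0],
    [0,0,0],
    [0,0,0],
    [0,0,0],
    [0,0,0]
  ],
  "gripper": [1,1,1,1,1,1,1,1,1,1]
}}

```text
clock: 23.4
position: [0.5184, -0.0074, 0.0924]
eef_rot: [0.0, 0.999, 0.043, 0.0]
contact_force: [3.3, 0.9, 2.6]
width: 0.251
```

```bash
python3 st.py
```

```text
t 23.4 p [518.36  -7.4   92.38] yaw 0.0867 q6 1.399 F [3.35 0.91 2.65] M [-0.044 -0.673  0.007] w 23.6 tilt [0. 0.]
```

The push fell from 7.4 N to 2.6 N and the cap sank, so the key has lined up. I'll press it home gently.

>>> {"method": "apply_moves", "body": {
  "dp": [
    [0,0,0.001],
    [0,0,0.001],
    [0,0,0.0012],
    [0,0,0.0012],
    [0,0,0.0014],
    [0,0,0.0014],
    [0,0,0.0014],
    [0,0,0.0014],
    [0,0,0],
    [0,0,0]
  ],
  "rotation": [
    [0,0,-0.005],
    [0,0,-0.005],
    [0,0,0],
    [0,0,0],
    [0,0,0],
    [0,0,0],
    [0,0,0],
    [0,0,0],
    [0,0,0],
    [0,0,0]
  ],
  "gripper": [1,1,1,1,1,1,1,1,1,1]
}}

```text
clock: 24.65
position: [0.5182, -0.0074, 0.0872]
eef_rot: [-0.0, 0.999, 0.054, -0.0]
contact_force: [-0.0, -0.3, 0.4]
width: 0.251
```

```bash
python3 st.py
```

```text
t 24.65 p [518.22  -7.36  87.18] yaw 0.1078 q6 1.378 F [-0.02 -0.26  0.36] M [-0.092 -0.272  0.031] w 23.6 tilt [-0.     -0.0002]
```

>>> {"method": "apply_moves", "body": {
  "dp": [
    [0,0,0.001],
    [0,0,0.001],
    [0,0,0.001],
    [0,0,0.001],
    [0,0,0],
    [0,0,0],
    [0,0,0],
    [0,0,0],
    [0,0,0],
    [0,0,0]
  ],
  "rotation": [
    [0,0,0],
    [0,0,0],
    [0,0,0],
    [0,0,0],
    [0,0,0],
    [0,0,0],
    [0,0,0],
    [0,0,0],
    [0,0,0],
    [0,0,0]
  ],
  "gripper": [1,1,1,1,1,1,1,1,1,1]
}}

```text
clock: 25.9
position: [0.5182, -0.0074, 0.0853]
eef_rot: [-0.0, 0.999, 0.054, -0.0]
contact_force: [-0.8, 0.1, 0.7]
width: 0.251
```

```bash
python3 st.py
```

```text
t 25.9 p [518.25  -7.4   85.27] yaw 0.1077 q6 1.378 F [-0.82  0.06  0.72] M [-0.121  0.036  0.029] w 23.6 tilt [-0.     -0.0001]
```

>>> {"method": "apply_moves", "body": {
  "dp": [
    [0,0,0.0008],
    [0,0,0.0008],
    [0,0,0.0006],
    [0,0,0],
    [0,0,0],
    [0,0,0],
    [0,0,0],
    [0,0,0],
    [0,0,0],
    [0,0,0]
  ],
  "rotation": [
    [0,0,0],
    [0,0,0],
    [0,0,0],
    [0,0,0],
    [0,0,0],
    [0,0,0],
    [0,0,0],
    [0,0,0],
    [0,0,0],
    [0,0,0]
  ],
  "gripper": [1,1,1,1,1,1,1,1,1,1]
}}

```text
clock: 27.15
position: [0.5184, -0.0074, 0.0852]
eef_rot: [0.0, 0.999, 0.054, 0.0]
contact_force: [-6.6, 0.7, 13.0]
width: 0.254
```

```bash
python3 st.py
```

```text
t 27.15 p [518.36  -7.38  85.16] yaw 0.1078 q6 1.378 F [-6.61  0.71 12.99] M [-0.029  1.266 -0.022] w 23.9 tilt [0.     0.0001]
```

The cap hit solid bottom exactly 10 mm down (95.14 to 85.16), so it is home. Next I'll ease the push and drive the turntable anticlockwise.

>>> {"method": "apply_moves", "body": {
  "dp": [
    [0,0,-0.0012],
    [0,0,0],
    [0,0,0],
    [0,0,0],
    [0,0,0],
    [0,0,0],
    [0,0,0],
    [0,0,0],
    [0,0,0],
    [0,0,0]
  ],
  "rotation": [
    [0,0,0],
    [0,0,-0.018],
    [0,0,-0.018],
    [0,0,-0.018],
    [0,0,-0.018],
    [0,0,-0.018],
    [0,0,-0.018],
    [0,0,-0.018],
    [0,0,-0.017],
    [0,0,0]
  ],
  "gripper": [1,1,1,1,1,1,1,1,1,1],
  "force": 60
}}

```text
clock: 28.4
position: [0.5185, -0.0074, 0.0852]
eef_rot: [0.0, 0.979, 0.202, 0.0]
contact_force: [-1.2, -0.4, 5.5]
width: 0.253
```

```bash
python3 st.py;python3 fa.py b
python3 - <<'E'
from h import *
p,d=viewer.snapshot("wrist"); info=viewer.camera_info("wrist"); cv2.imwrite("pics/w2.png",p[:,:,::-1]); np.savez("pics/w2.npz",p=p,d=d,**info)
a=cv2.imread("pics/side_b.png")[170:300,220:400]; cv2.imwrite("pics/side_bc.png",cv2.resize(a,None,fx=4,fy=4,interpolation=cv2.INTER_CUBIC))
E
```

```text
t 28.4 p [518.54  -7.4   85.18] yaw 0.4077 q6 1.078 F [-1.16 -0.42  5.51] M [-0.116  0.28  -0.09 ] w 23.8 tilt [0.0001 0.0003]
top green 295 [0.513  0.1462] pca -0.0146 (array([514.3, 146.2]), array([ 16.6, 192.2]), np.float64(-0.0139))
top fish 439 [0.5492 0.0649] pca -0.3164 (array([549.2,  64.8]), array([ 40.9, 118.1]), np.float64(-0.3152))
top green 291 [0.5123 0.1462] pca -0.0159 (array([514.3, 146.3]), array([ 16.6, 192.2]), np.float64(-0.0125))
top fish 141 [0.5664 0.0725] pca -0.1398 (array([567.1,  72.7]), array([26.8, 64.3]), np.float64(-0.0752))
side green 1754 [0.5078 0.1837] pca -0.0827 (array([520. , 183.7]), array([ 67., 191.]), np.float64(-0.02))
side fish 702 [0.5508 0.0806] pca -0.3342 (array([552.9,  78.6]), array([ 55.4, 120.3]), np.float64(-0.3152))
side green 1900 [0.5143 0.1849] pca -0.0318 (array([519.5, 183.9]), array([ 67.8, 190.2]), np.float64(-0.0155))
side fish 742 [0.5391 0.0851] pca -0.1722 (array([541.5,  83.3]), array([ 58. , 117.1]), np.float64(-0.1689))
```

View pics/w2.png

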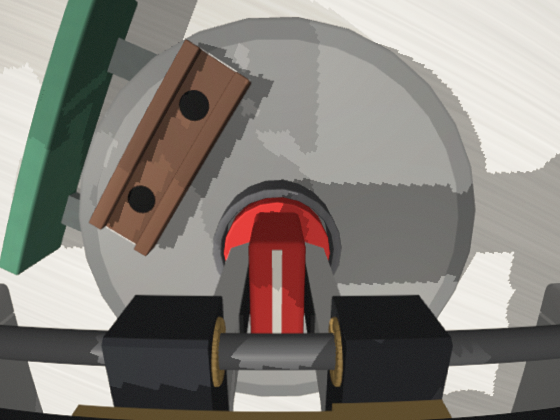

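View pics/side_bc.png

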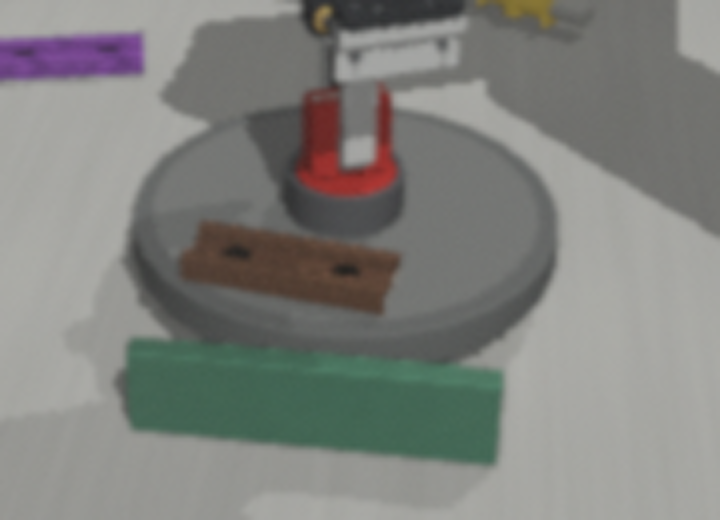

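The wrist view shows the fishplate holes at (194,106) and (142,199), and the cap flush in the collar. I'll take the remaining angle from this view.

```bash
cat > wm.py <<'E'
from meas import *
import sys
from scipy import stats
f=np.load(sys.argv[1]); p,d=f["p"],f["d"]; info={k:f[k] for k in("intrinsics","k1","R","t")}
hsv=cv2.cvtColor(p,cv2.COLOR_RGB2HSV);H,S,V=[hsv[...,i].astype(int) for i in range(3)]
u0=np.arange(560)[None,:]+0*np.arange(420)[:,None]
def A(a): return round(float((np.arctan2(a[1],a[0])+np.pi/2)%np.pi-np.pi/2),4)
def big(m):
    m=cv2.morphologyEx(m.astype(np.uint8),cv2.MORPH_OPEN,np.ones((3,3))); nl,l,s,_=cv2.connectedComponentsWithStats(m);return l==1+np.argmax(s[1:,4])
brown=big((H<15)&(S>60)&(S<200)&(V<170)&(u0<270))
g=big((H>60)&(H<95)&(S>70)&(u0<250)); 
print("green V pct",np.percentile(V[g],[10,50,90]))
fill=cv2.morphologyEx(brown.astype(np.uint8),cv2.MORPH_CLOSE,np.ones((25,25)))
nl,l,s,c=cv2.connectedComponentsWithStats(((V<45)&(fill>0)).astype(np.uint8))
k=1+np.argsort(-s[1:,4])[:2]; P=deproj(info,c[k,0],c[k,1],plane=.067); dd=P[1]-P[0]; print("holes",c[k].round(1).tolist(),s[k,4],"len",np.linalg.norm(dd[:2]).round(4),"ang",A(dd))
def edges(m,z,side,lo,hi):
    pts=[]
    for v in range(lo,hi):
        u=np.nonzero(m[v])[0]
        if len(u): pts.append((u[0] if side=="L" else u[-1],v))
    pts=np.array(pts,float); Q=deproj(info,pts[:,0],pts[:,1],plane=z)[:,:2]
    for _ in range(6):
        c,a,_w=axis(Q); e=(Q-c)@[-a[1],a[0]]; Q=Q[abs(e)<max(2*e.std(),.0004)]
    return len(Q),c.round(4),A(a),(e.std()*1000).round(2)
vs=np.nonzero(brown.any(1))[0]; lo,hi=vs[0],vs[-1]; n=hi-lo
print("fish L",edges(brown,.067,"L",lo+int(.15*n),lo+int(.8*n)));print("fish R",edges(brown,.067,"R",lo+int(.3*n),hi-int(.1*n)))
v,u=np.nonzero(fill); print("fish rect",rect(deproj(info,u,v,plane=.066)))
vs=np.nonzero(g.any(1))[0]; print("green L",edges(g,.055,"L",vs[0]+2,vs[-1]-8))
br=g&(V>105); vs=np.nonzero(br.any(1))[0]; print("green top R",edges(br,.055,"R",vs[0]+2,vs[-1]-12))
o=p.copy(); o[br]=[255,0,255]; o[brown]=o[brown]//2+[0,0,100]; cv2.imwrite("pics/dbg.png",o[:,:,::-1])
E
python3 wm.py pics/w2.npz
```

```text
green V pct [ 47.  62. 156.]
holes [[193.4, 104.7], [140.9, 198.8]] [685 546] len 0.0615 ang -0.1647
fish L (139, array([0.5424, 0.0915]), -0.1645, np.float64(0.14))
fish R (128, array([0.5432, 0.0508]), -0.1645, np.float64(0.15))
fish rect (array([542.8,  71.3]), array([ 40.8, 119.1]), np.float64(-0.1644))
green L (261, array([0.5188, 0.1563]), -0.0163, np.float64(0.19))
green top R (233, array([0.5272, 0.143 ]), -0.0105, np.float64(0.2))
```

View pics/dbg.png

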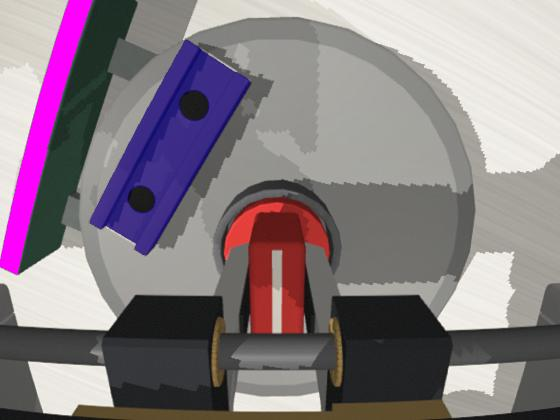

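>>> {"method": "apply_moves", "body": {
  "dp": [
    [0,0,0],
    [0,0,0],
    [0,0,0],
    [0,0,0],
    [0,0,0],
    [0,0,0],
    [0,0,0],
    [0,0,0],
    [0,0,0],
    [0,0,0]
  ],
  "rotation": [
    [0,0,-0.009],
    [0,0,-0.009],
    [0,0,-0.009],
    [0,0,-0.009],
    [0,0,-0.009],
    [0,0,-0.009],
    [0,0,-0.009],
    [0,0,-0.009],
    [0,0,0],
    [0,0,0]
  ],
  "gripper": [1,1,1,1,1,1,1,1,1,1]
}}

```text
clock: 29.8
position: [0.5186, -0.0075, 0.0852]
eef_rot: [0.0, 0.961, 0.275, 0.0]
contact_force: [-0.7, -0.9, 4.9]
width: 0.252
```

```bash
python3 st.py
python3 - <<'E'
from h import *
info=viewer.camera_info("wrist");p,d=viewer.snapshot("wrist");  cv2.imwrite("pics/w3.png",p[:,:,::-1]); np.savez("pics/w3.npz",p=p,d=d,**info)
E
python3 wm.py pics/w3.npz; python3 fa.py c | tail -2
```

```text
t 29.8 p [518.57  -7.48  85.17] yaw 0.5581 q6 0.928 F [-0.7  -0.88  4.94] M [-0.241  0.177 -0.233] w 23.7 tilt [0.0002 0.0003]
green V pct [ 47.  62. 156.]
holes [[194.0, 104.4], [141.0, 198.3]] [680 554] len 0.0615 ang -0.0187
fish L (139, array([0.5274, 0.0939]), -0.0189, np.float64(0.15))
fish R (127, array([0.534 , 0.0537]), -0.0176, np.float64(0.15))
fish rect (array([531.2,  74. ]), array([ 40.9, 119. ]), np.float64(-0.0189))
green L (195, array([0.5169, 0.1565]), -0.0159, np.float64(0.18))
green top R (202, array([0.516 , 0.1432]), -0.01, np.float64(0.2))
side green 1891 [0.5143 0.185 ] pca -0.0303 (array([519.5, 184. ]), array([ 67.1, 190.2]), np.float64(-0.0149))
side fish 762 [0.5276 0.0878] pca -0.0143 (array([528.9,  86.3]), array([ 58.5, 115.4]), np.float64(-0.0154))
```

View pics/dbg.png

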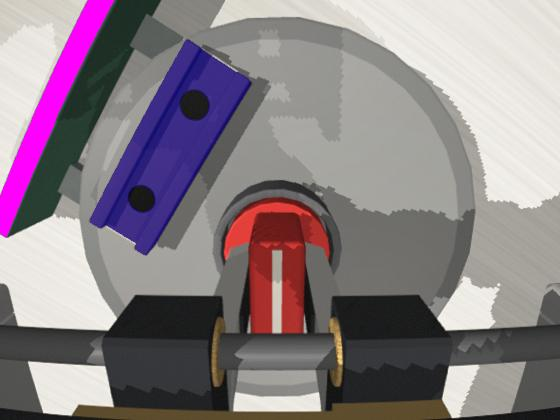

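>>> {"method": "apply_moves", "body": {
  "dp": [
    [0,0,0],
    [0,0,0],
    [0,0,-0.0006],
    [0,0,0],
    [0,0,0],
    [0,0,0],
    [0,0,0],
    [0,0,0],
    [0,0,0],
    [0,0,0]
  ],
  "rotation": [
    [0,0,-0.0024],
    [0,0,0],
    [0,0,0],
    [0,0,0],
    [0,0,0],
    [0,0,0],
    [0,0,0],
    [0,0,0],
    [0,0,0],
    [0,0,0]
  ],
  "gripper": [1,1,1,1,0.7,0.6,0.4,0.4,0.4,0.4]
}}

```text
clock: 31.2
position: [0.5183, -0.0074, 0.0851]
eef_rot: [0.0, 0.961, 0.278, -0.0]
contact_force: [0.6, 0.9, 0.1]
width: 0.6
```

```bash
python3 st.py
```

```text
t 31.2 p [518.31  -7.38  85.15] yaw 0.5631 q6 0.923 F [0.55 0.9  0.08] M [-0.026 -0.032 -0.016] w 56.4 tilt [ 0. -0.]
```

Released, with no contact force. I'll lift straight up.

>>> {"method": "apply_moves", "body": {
  "dp": [
    [0,0,-0.02],
    [0,0,-0.03],
    [0,0,-0.05],
    [0,0,-0.05],
    [0,0,-0.05],
    [0,0,-0.05],
    [0,0,-0.05],
    [0,0,-0.03],
    [0,0,0],
    [0,0,0]
  ],
  "rotation": [
    [0,0,0],
    [0,0,0],
    [0,0,0],
    [0,0,0],
    [0,0,0],
    [0,0,0],
    [0,0,0],
    [0,0,0],
    [0,0,0],
    [0,0,0]
  ],
  "gripper": [0.4,0.4,0.4,0.4,0.4,0.4,0.4,0.4,0.4,0.4]
}}

```text
clock: 32.45
position: [0.518, -0.0074, 0.2493]
eef_rot: [-0.0, 0.961, 0.278, -0.001]
contact_force: [0.3, -0.1, -0.9]
width: 0.599
```

```bash
python3 st.py
python3 - <<'E'
from h import *
info=viewer.camera_info("wrist");p,d=viewer.snapshot("wrist");  cv2.imwrite("pics/w4.png",p[:,:,::-1]); np.savez("pics/w4.npz",p=p,d=d,**info)
o=finder.cut_out("wrist","cap")
if o:
    m=o[0]["pixels"]&(d>0);v,u=np.nonzero(m);P=deproj(info,u,v,d[v,u]);print("cap z pct",np.percentile(P[:,2],[5,50,90,97]).round(4))
E
python3 wm.py pics/w4.npz; python3 fa.py d | grep -v 0.3
python3 - <<'E'
import cv2
a=cv2.imread("pics/side_d.png")[150:300,220:400]; cv2.imwrite("pics/side_dc.png",cv2.resize(a,None,fx=3.5,fy=3.5,interpolation=cv2.INTER_CUBIC))
E
```

```text
t 32.45 p [518.02  -7.36 249.32] yaw 0.5631 q6 0.923 F [ 0.32 -0.06 -0.85] M [-0.018  0.01  -0.087] w 56.3 tilt [-0.0002 -0.0006]
cap z pct [0.0752 0.1127 0.1273 0.1279]
green V pct [ 48. 113. 135.]
holes [[231.4, 107.7], [199.2, 161.0]] [202 182] len 0.0626 ang -0.0163
fish L (78, array([0.5251, 0.0941]), -0.0165, np.float64(0.25))
fish R (71, array([0.532 , 0.0548]), -0.0176, np.float64(0.24))
fish rect (array([530.7,  74.5]), array([ 40.3, 119.2]), np.float64(-0.0161))
green L (151, array([0.5278, 0.1564]), -0.0168, np.float64(0.26))
green top R (147, array([0.5316, 0.1438]), -0.0152, np.float64(0.27))
top green 292 [0.5134 0.1463] pca -0.0159 (array([514.3, 146.1]), array([ 16.4, 192.2]), np.float64(-0.0185))
side green 1754 [0.5078 0.1837] pca -0.0827 (array([520. , 183.7]), array([ 67., 191.]), np.float64(-0.02))
side green 1883 [0.5138 0.1847] pca -0.0397 (array([519.3, 183.7]), array([ 67.4, 189.5]), np.float64(-0.0174))
side fish 768 [0.5274 0.0876] pca -0.0204 (array([528.7,  86.3]), array([ 58.5, 116.4]), np.float64(-0.0154))
```

View pics/dbg.png

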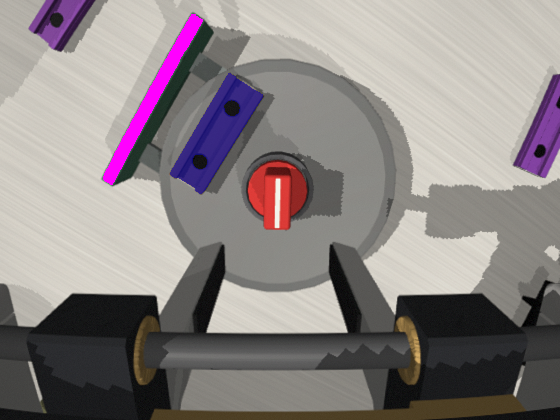

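View pics/side_dc.png

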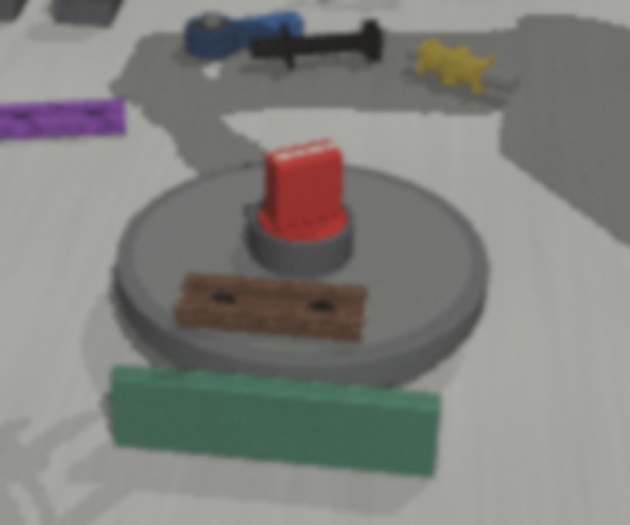

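The fishplate is at -0.0165 rad and the bar at -0.016 rad, so they are parallel. The cap top is at 0.128 m, down 10 mm from 0.138 m, so it is still home. I'll hand in.

```bash
python3 -c "
from plant import close_job
print(close_job())"
```

```text
the job is handed in; nothing more can be done
None
```

The cap is fully home, the fishplate lies parallel to the green bar, and I handed the job in at about 33 s of the 61 s allowed.

- **Finding the key:** I gripped the red cap and turned it anticlockwise about 0.85 rad in small steps. The push read about 8 N at the end of each step. It then fell from 7.4 N to 2.6 N as the key lined up.
- **Pressing home:** The cap hit a solid stop exactly 10 mm down. The highest reading was 13 N, at that stop; forces were only read at the end of each move.
- **Turning the turntable:** I drove it until the fishplate was parallel, let go and lifted clear.

**Last checks:**
- **Angle:** In the final wrist picture the fishplate is at -0.0165 rad and the bar at about -0.016 rad. The side camera gives -0.015 and -0.017, which agrees to about 0.002 rad. The top camera gave no usable fishplate reading while the arm was in its view.
- **Cap:** Its top is at 0.128 m, the height for fully home, and it looks flush with the collar.
- **Turntable before home:** A side picture during the search showed the fishplate at -0.326 rad against -0.315 at the start. I took that as measurement noise. I took no picture between then and the cap reaching home.
- **Early false drop:** The push fell to 5.1 N after the first turn, but rose again when I pressed further, so I took it as pin friction and kept turning.

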